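Slide the sharps tub home along the counter upstand and shut its gate

TASK

Push the round sharps tub along the long steel upstand, keeping it upright and close beside the upstand all the way, until it stands fully home against the end stop of its bay. Only then swing the gate fully shut behind it and let go. Do not lift the tub, and leave the other things on the counter where they are.

Things in the scene. Friction and masses are not known exactly. Their poses are not given: they have to be found in the camera images.
- station: Fixed steel station. Origin on the counter at mid-length of the long upstand's inner face; z up. The upstand (460 mm long, 45 high, 12 thick) runs along y from -230 to +230 mm with its inner face at x = 0; the tub stands on its -x side, towards the robot. The bay is at the +y end: an end stop with inner face at y = 210 mm and an outer cheek parallel to the upstand.
- bay_home (a point): Point on the counter in the bay where the tub's origin comes when fully home: 155 mm along the station's +y, x = -59 mm (the tub's x may be -55 to -71 mm). The bay has no floor and opens to -y, its mouth at about y = 90 mm. End stop and cheek are 45 mm high, 12 mm thick; the cheek's inner face is at x = -126 mm, y from 98 to 216 mm.
- tub: White round sharps tub, flat closed grey lid, 110 mm in diameter, 92 mm tall, 0.3 to 0.65 kg, too wide to grasp. Loose on the counter, within 8 mm of the upstand, 135 to 285 mm short of home. Origin: centre of its underside, z along its axis. It slides when pushed (friction varies), turns freely about its axis and stays where it is left; pushed near its top it may tip.
- gate (a joint): Angle of the gate, rad. 0: shut, against its stop, the blade pointing along the station's +x from the hinge, across the bay's mouth. Grows as it opens, clockwise from above: at 1.57 the blade points to the station's -y. Opens to 2.1; starts at 1.7 to 1.95. Stiff hinge (0.06 N m): it stays where it is left. Shut, it leaves 7 mm to a tub that is home.
- gate_hinge (a point): The gate's hinge axis (vertical), at counter height: station x = -132 mm, y = 88 mm. Upright post 18 mm thick, with a 24 mm cap up to 60 mm high. The gate blade is 10 mm thick, reaches from 8 to 115 mm from this axis, and from 6 to 46 mm above the counter.
- gate_tip (a point): Foot of the small black knob (16 mm across, 14 mm high) on top of the gate blade near its free end: 105 mm from the hinge axis, 46 mm above the counter.
- tube_rack: Bystander: grey rack with glass tubes, 70 x 110 x 88 mm high, origin under its centre. On the robot's side of the station.
- sanitiser: Bystander: clear bottle, 64 mm across, 140 mm tall, origin under its centre. On the robot's side, near the bay.
- tape_roll: Bystander: roll of paper tape lying flat, 80 mm across, 25 mm high, origin under its centre. Beyond the upstand.
- swab_dish: Bystander: round steel dish, 100 mm across, 45 mm high, origin under its centre. Beyond the upstand.

How it is judged:
On the way:
1. the tub stands home against the end stop (within 8 mm) while the gate is still open (more than 0.8 rad) (y of tub in the frame of station above 0.147 m and x of tub in the frame of station above -0.076 m and angle between tub's own z axis and vertical below 0.1 rad and value of joint gate above 0.8 rad), for 0.2 s.
At the end, for the whole second after the job is handed in: The tub stands upright and at rest in the bay, within 8 mm of the end stop, and the gate is shut to within 0.08 rad (about 9 mm at its free end) (y of tub in the frame of station between 0.147 and 0.163 m and x of tub in the frame of station between -0.076 and -0.045 m and angle between tub's own z axis and vertical below 0.1 rad and linear speed of tub below 0.02 m/s and value of joint gate below 0.08 rad); the robot touches nothing.
It fails at once if the tub strays more than 25 mm from the upstand (x of tub in the frame of station below -0.08 m).
It fails at once if the tub is tipped by more than 0.3 rad (angle between tub's own z axis and vertical above 0.3 rad).
It fails at once if the tub is lifted off the counter by more than 20 mm (height (world z) of tub above 0.02 m).
It fails at once if a bystander is moved more than 30 mm (distance of any of tube_rack, sanitiser, tape_roll, swab_dish from where it was at the start of the episode above 0.03 m).
It also fails if it takes over 61 s, if anything falls off the work surface, if the arm or the gripper's body presses on something with over 40 N, if the wrist force passes 120 N, or if a joint passes its speed limit or range.

ROBOT

A 7-joint arm with a two-finger parallel gripper is mounted at the origin on the work surface. World frame = base frame: x ahead of the robot, y to its left, z up, the work surface at z = 0. Lengths are in m, angles in rad, forces in N, time in s.
With the tool pointing down it reaches from about 0.4 to 0.875 m from the base axis. Payload 6.5 kg.
Tool frame: the origin (TCP) lies at the very end of the fingers, on their centre line; the grasp point (between the pads) lies 19 mm behind it; z points along the fingers, y is the direction in which the jaws open and shut (so a half turn about z gives the same grasp; the last joint's range is limited). The gripper opens to 85 mm and grips with 20 to 120 N. Pads are 22 mm wide; open, the fingers measure 114 mm over their backs; the gripper's body (76 mm by 85 mm) begins 54 mm behind the grasp point. The pads swing forward as they close: fully open they stand 13 mm farther back than shut.
Start: joints at [-1.376, 0.536, -0.004, 1.538, 0.003, 1.067, -0.071], TCP at [0.168, 0.628, 0.207] pointing down, gripper open.
Joint ranges: [-2.7, 2.7], [-0.37, 2.16], [-1.27, 1.26], [0.24, 2.4], [-1.31, 4.45], [0.19, 1.91], [-2.76, 2.76]. Speed limits (rad/s): [2.39, 2.39, 3.14, 3.14, 3.14, 3.14, 3.14].

INTERFACE

Orientations are given as a unit quaternion [x, y, z, w].
In Python, from workcell import * gives the robot as it stands.
- The arm moves only by the shell command python3 -m pendant 'ROWS' [FORCE]. ROWS is JSON, a list of rows, each a list of 7 numbers: the shift along the tool's x, y, z in mm, then the turn, a rotation vector about the tool's x, y, z in rad, then the closure, from 0 (fully open) to 1 (shut). A call has 1 to 20 rows; each row shifts and turns the pose as measured when the row begins, along the tool's axes as they then stand; what a row does not reach is not made up. A row lasts 1/12 s, in which the tool goes at most 41.7 mm and 7.16 degrees, less where a joint would pass 70% of its speed; a pose out of reach is approached as far as the arm can. A call is refused whole if a number of a shift passes 41.7 or a number of a turn 0.125, either way. A call with a gripper value outside its range is refused whole. The fingers move at their own pace and stop on an object; FORCE is the grip in N (left out, the last holds). Time passes only in rows, so rows that do not move let the fingers close. It gives the time, the measured TCP pose, the force and the opening at its end, in the units of the state.
- sense(): the state, without advancing time (a new reading comes with each control period).
- camera(name): name is "scene" or "top" or "wrist"; returns a dict with "img" (480x640x3 uint8, red, green, blue), "depth" (480x640 float32, m along the optical axis (not along the pixel's ray), 0 where there is no reading), "camera_matrix" (3x3 intrinsics, pixels), "R" (3x3) and "t" (3): a world point X has camera coordinates R X + t; the wrist camera has in their place "hand_eye" (4x4, takes a point from camera to tool coordinates, whose origin is the TCP and whose axes are the flange's). Camera axes: x right, y down, z forward; pixel columns grow to the right and rows downward; lengths in m; the calibration is good to about 2 mm. A picture is of the moment at which its call begins: read the wrist's pose just before it.
- close_job(): hands the job in, once; it reports no verdict.
The state is a dict: "time": time; "q": joint angles; "joint_vel": joint speeds; "effort": joint torques, N m; "position": TCP position; "tool_rot": TCP orientation; "wrist_force": force on the tool from outside, world axes, zero at the start; "torque": the same for the moment, N m; "opening": finger opening in m.
Only numpy, scipy, OpenCV 4.12 (cv2) and the standard library are available. Lean on these libraries where they do the work, as an engineer would, in place of code of your own. Each camera call takes 0.05 s, during which the arm holds its last target.

## Working session

There is one attempt and no reset: what is moved stays moved. The work goes in short steps, Python scripts to look and compute and a shell command to move; the robot and the scene stay as the last step left them, time stands still between calls to the robot, and variables do not carry over. Pictures are saved under pics/ and viewed, and the job is handed in when it is done.

```bash
mkdir -p pics; ls
python3 - <<'E'
from workcell import *
import cv2
s=sense();print(s)
for n in("scene","top","wrist"):
    c=camera(n);cv2.imwrite(f"pics/{n}0.png",c["img"][:,:,::-1])
    print(n,c["camera_matrix"],c.get("R"),c.get("t"),c.get("hand_eye"))
E
```

```text
pics
{'time': 0.0, 'q': array([-1.3761723 ,  0.53720639, -0.00443606,  1.53885543,  0.00258906,
        1.06726407, -0.07123174]), 'joint_vel': array([-7.71377443e-04,  2.25695057e-04,  1.16390169e-03,  6.64039412e-04,
        4.36154671e-04, -1.55906581e-03, -8.06434240e-05]), 'effort': array([-2.92179147e-04, -5.83392692e+01,  1.04840375e+00, -2.59110188e+01,
        1.23508985e-02,  9.38715268e-03, -3.07898620e-05]), 'position': array([0.16746824, 0.62737539, 0.20659396]), 'tool_rot': array([ 1.30026427e-01,  9.91510152e-01, -8.62099831e-04, -5.33395761e-05]), 'wrist_force': array([ 0.22251438, -0.16421822,  0.77585173]), 'torque': array([-0.00518607, -0.01850528, -0.0306358 ]), 'opening': 0.08568563172909668}
scene [[549.15570551   0.         316.73022924]
 [  0.         549.15570551 228.90338836]
 [  0.           0.           1.        ]] [[ 0.28661066  0.95788449  0.0176529 ]
 [ 0.80138339 -0.22960475 -0.55232809]
 [-0.52501333  0.17244986 -0.83343989]] [-0.17284556 -0.41918477  1.23115615] None
top [[436.09328178   0.         320.80886595]
 [  0.         436.09328178 229.93362608]
 [  0.           0.           1.        ]] [[-9.01311827e-04 -9.99993070e-01  3.61218873e-03]
 [-9.83061737e-01  2.24024347e-04 -1.83274581e-01]
 [ 1.83272501e-01 -3.71619208e-03 -9.83055126e-01]] [0.00788936 0.56621106 0.67479489] None
wrist [[386.80055043   0.         320.43398421]
 [  0.         386.80055043 245.25675111]
 [  0.           0.           1.        ]] None None [[-3.75082706e-04 -9.54750344e-01 -2.97408206e-01  7.58156581e-02]
 [ 9.99999788e-01 -5.16394373e-04  3.96576411e-04  9.02103853e-04]
 [-5.32211388e-04 -2.97407994e-01  9.54750335e-01 -1.66129599e-01]
 [ 0.00000000e+00  0.00000000e+00  0.00000000e+00  1.00000000e+00]]
```

View pics/scene0.png

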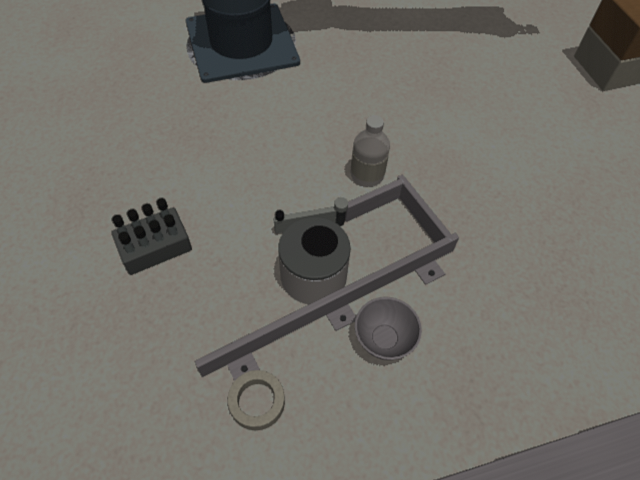

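View pics/top0.png

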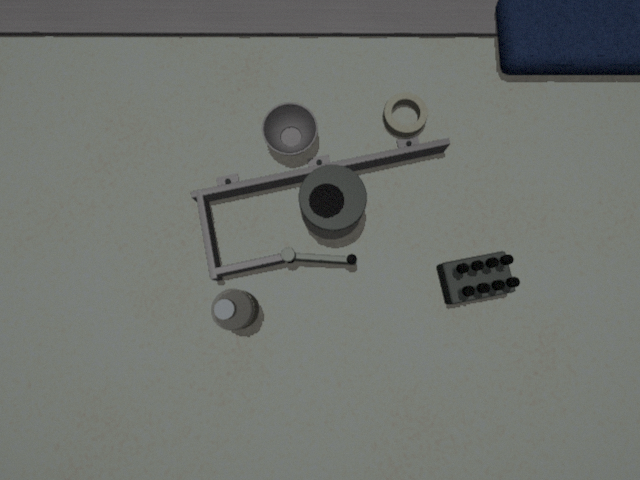

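View pics/wrist0.png

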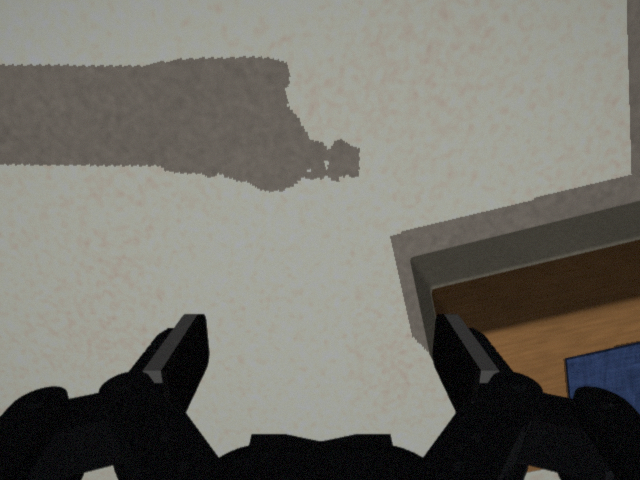

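The top view shows the upstand running from (195,195) to (449,143), the tub lid at about (333,200), the gate hinge cap at (289,255) and the knob at (351,259). The bottle is at (235,309) and the rack at (478,278). Next I'll measure these.

```bash
cat > h.py <<'E'
from workcell import *
import numpy as np, cv2
def cloud(c):
    K=c["camera_matrix"];d=c["depth"]
    v,u=np.mgrid[0:480,0:640]
    P=np.stack([(u-K[0,2])/K[0,0]*d,(v-K[1,2])/K[1,1]*d,d],-1)
    return (P-c["t"])@c["R"]   # world
def ray(c,u,v,z):
    K=c["camera_matrix"];r=c["R"].T@np.array([(u-K[0,2])/K[0,0],(v-K[1,2])/K[1,1],1.])
    o=-c["R"].T@c["t"];return o+r*(z-o[2])/r[2]
E
python3 - <<'E'
from h import *
c=camera("top");P=cloud(c);ok=c["depth"]>0
z=P[...,2]
print("floor z",np.median(z[300:450,300:400]))
def blob(lo,hi,zr):
    m=np.zeros((480,640),bool);m[lo[1]:hi[1],lo[0]:hi[0]]=1
    m&=ok&(z>zr[0])&(z<zr[1]);return m
# upstand top, both edge groups
m=blob((190,130),(455,210),(.038,.052))
n,l,st,ce=cv2.connectedComponentsWithStats(m.astype(np.uint8))
for i in range(1,n):
    if st[i,4]>20:print(i,st[i],ce[i])
m2=blob((180,120),(460,290),(.038,.055))
img=c["img"].copy();img[m2]=(255,0,0)
m3=blob((280,150),(380,260),(.08,.1));img[m3]=(0,255,0)
cv2.imwrite("pics/m1.png",img[100:340,160:540,::-1].repeat(2,0).repeat(2,1))
cs,_=cv2.findContours(m3.astype(np.uint8),0,1);k=max(cs,key=cv2.contourArea)
(u,v),r=cv2.minEnclosingCircle(k);print("lid",u,v,r,ray(c,u,v,.092),np.median(z[m3]),P[m3][:,:2].mean(0),np.ptp(P[m3],0))
m4=blob((270,235),(305,275),(.054,.07));print("cap",m4.sum(),P[m4].mean(0))
m5=blob((335,245),(365,275),(.052,.07));print("knob",m5.sum(),P[m5].mean(0))
m6=blob((205,280),(270,340),(.1,.2));print("bottle",P[m6].mean(0),P[m6].min(0),P[m6].max(0))
m7=blob((430,240),(525,310),(.03,.2));print("rack",P[m7].min(0),P[m7].max(0))
np.savez("t0.npz",P=P,ok=ok,img=c["img"])
E
```

```text
floor z -0.0006372455626559363
1 [262 130  55  25 196] [287.40816327 143.71938776]
2 [ 191  138  259   72 1874] [312.01814301 169.56830309]
lid 332.0619812011719 196.70248413085938 34.13948059082031 [ 0.6128178  -0.01030876  0.092     ] 0.09145388473075272 [ 0.61259091 -0.01029167] [0.10929945 0.10944455 0.01583503]
cap 163 [0.52570525 0.06268633 0.05929249]
knob 69 [ 0.51833827 -0.04164706  0.05911365]
bottle [0.43681613 0.14151394 0.1222271 ] [0.41433711 0.12331187 0.10002454] [0.45872218 0.1661878  0.14257949]
rack [ 0.44606804 -0.31239477  0.03005389] [ 0.53222112 -0.1937466   0.09081259]
```

View pics/m1.png

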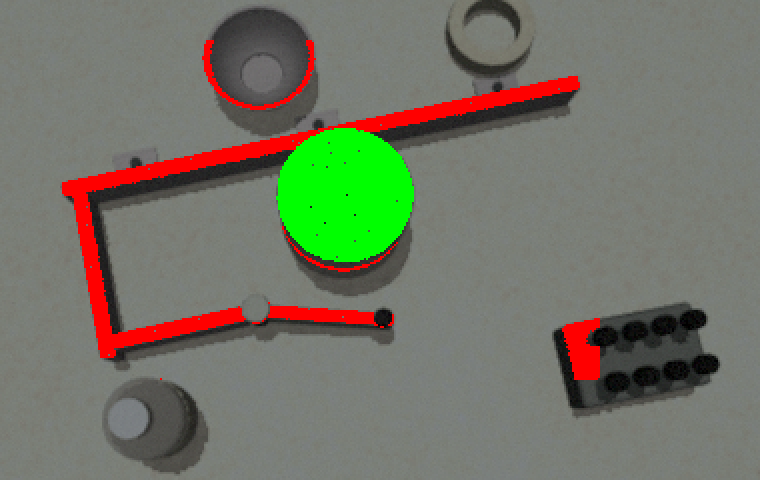

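```bash
cat >> h.py <<'E'
def station():
    d=np.load("st.npz");return d["o"],d["ex"],d["ey"]
def toS(p):
    o,ex,ey=station();p=np.asarray(p)[...,:2]-o;return np.stack([p@ex,p@ey],-1)
def toW(s):
    o,ex,ey=station();s=np.asarray(s);return o+s[...,:1]*ex+s[...,1:2]*ey
E
python3 - <<'E'
from h import *
d=np.load("t0.npz");P=d["P"];ok=d["ok"];z=P[...,2]
m=ok&(z>.038)&(z<.052)
Q=P[m][:,:2]
# initial guess from ray picks
a=P[194,198,:2];b=P[143,447,:2]
for it in range(4):
    ey=(a-b)/np.linalg.norm(a-b);ex=np.array([ey[1],-ey[0]]);
    if ex[0]<0: ex=-ex
    c=(a+b)/2
    w=(Q-c)@ex;s=(Q-c)@ey
    k=(abs(w)<.009)&(abs(s)<.26)
    vx,vy,x0,y0=cv2.fitLine(Q[k].astype(np.float32),cv2.DIST_L2,0,.01,.01).ravel()
    dv=np.array([vx,vy]);dv*=np.sign(dv@ey);c0=np.array([x0,y0])
    S=(Q[k]-c0)@dv
    a=c0+dv*S.max();b=c0+dv*S.min()
    print(k.sum(),np.ptp(S),np.ptp((Q[k]-c0)@np.array([dv[1],-dv[0]])))
ey=dv;ex=np.array([ey[1],-ey[0]]);
if ex[0]<0:ex=-ex
cen=(a+b)/2
o=cen-ex*.006
hinge=np.array([.52570525,.06268633]);
print("o",o,"ex",ex,"ey",ey,"yaw",np.arctan2(ex[1],ex[0]))
f=lambda p:((p-o)@ex,(p-o)@ey)
print("hinge (want -.132,.088)",f(hinge));print("tub",f(np.array([.6127,-.0103])));print("knob",f(np.array([.51834,-.04165])))
# end stop inner face
st=(Q-o); X=st@ex;Y=st@ey; k=(X<-.02)&(X>-.11)&(Y>.18)&(Y<.25);print("stop y mid(.216)",Y[k].mean(),np.ptp(Y[k]))
k=(Y>.11)&(Y<.2)&(X<-.1);print("cheek x mid(-.132)",X[k].mean())
np.savez("st.npz",o=o,ex=ex,ey=ey)
E
```

```text
1652 0.45853648240058703 0.017705761537923373
1787 0.4585377063481283 0.017152140280623514
1782 0.45853734609717123 0.01622855276495804
1782 0.45853734609717123 0.01622855276495804
o [0.6728409  0.00505033] ex [0.97672296 0.21450458] ey [-0.21450458  0.97672296] yaw 0.21618459
hinge (want -.132,.088) (np.float64(-0.1313475781788966), np.float64(0.08785567858011703))
tub (np.float64(-0.062033711231431525), np.float64(-0.0020925181006774722))
knob (np.float64(-0.16092200806104257), np.float64(-0.012472130152522068))
stop y mid(.216) 0.21506525523829187 0.01251751300265333
cheek x mid(-.132) -0.13922970752740138
```

Station fit checks out: the hinge is within 1 mm of its given place and the upstand is 458.5 mm long. The tub is at station (-62, -2) mm and the gate at about 1.86 rad. I'll push with part-open fingers as a cradle, tool x along station +y, so first I turn the tool.

```bash
python3 -m pendant '[[0,0,0,0,0,0.121,0.4],[0,0,0,0,0,0.121,0.4],[0,0,0,0,0,0.121,0.4],[0,0,0,0,0,0.121,0.4],[0,0,0,0,0,0.121,0.4],[0,0,0,0,0,0.121,0.4],[0,0,0,0,0,0.121,0.4],[0,0,0,0,0,0.121,0.4],[0,0,0,0,0,0.121,0.4]]' 20
cat >> h.py <<'E'
from scipy.spatial.transform import Rotation as Ro
def go(sx,sy,z):
    s=sense();o,ex,ey=station();R=Ro.from_quat(s["tool_rot"]).as_matrix()
    t=np.append(toW([sx,sy]),z);d=R.T@(t-s["position"])*1000
    yw=np.arctan2(R[:2,0]@-ex,R[:2,0]@ey)
    print("t",s["time"],"S",np.round(toS(s["position"])*1000,1),"z",round(s["position"][2]*1000,1),"need tool mm",np.round(d,1),"toolx yaw rel ey",round(yw,3),"tilt",np.round(R[2],3),"open",round(s["opening"]*1000,1),"F",np.round(s["wrist_force"],1))
E
python3 -c "
from h import *
go(-.06,-.135,.2)"
```

```text
time: 0.95
position: [0.1672, 0.6258, 0.2046]
tool_rot: [0.638, 0.77, -0.003, 0.001]
wrist_force: [0.2, -0.2, 0.5]
opening: 0.0516
t 0.95 S [-360.7  714.8] z 204.6 need tool mm [-840.7  325.2    7.6] toolx yaw rel ey -0.029 tilt [-0.005 -0.003 -1.   ] open 51.6 F [ 0.2 -0.2  0.5]
```

```bash
python3 -m pendant '[[-38,14.7,0,0,0,-0.029,0.4],[-38,14.7,0,0,0,0,0.4],[-38,14.7,0,0,0,0,0.4],[-38,14.7,0,0,0,0,0.4],[-38,14.7,0,0,0,0,0.4],[-38,14.7,0,0,0,0,0.4],[-38,14.7,0,0,0,0,0.4],[-38,14.7,0,0,0,0,0.4],[-38,14.7,0,0,0,0,0.4],[-38,14.7,0,0,0,0,0.4],[-38,14.7,0,0,0,0,0.4],[-38,14.7,0,0,0,0,0.4],[-38,14.7,0,0,0,0,0.4],[-38,14.7,0,0,0,0,0.4],[-38,14.7,0,0,0,0,0.4],[-38,14.7,0,0,0,0,0.4],[-38,14.7,0,0,0,0,0.4],[-38,14.7,0,0,0,0,0.4]]'
python3 -c "
from h import *
go(-.06,-.12,.2)"
```

```text
time: 2.45
position: [0.5718, 0.0067, 0.2019]
tool_rot: [0.621, 0.784, -0.0, -0.003]
wrist_force: [0.9, 0.7, -0.9]
opening: 0.0508
t 2.45 S [-98.3  23.3] z 201.9 need tool mm [-143.9   36.1    1.3] toolx yaw rel ey 0.015 tilt [ 0.004 -0.004 -1.   ] open 50.8 F [ 0.9  0.7 -0.9]
```

```bash
python3 -m pendant '[[-36,9,0,0,0,0.015,0.4],[-36,9,0,0,0,0,0.4],[-36,9,0,0,0,0,0.4],[-36,9,0,0,0,0,0.4],[0,0,0,0,0,0,0.4]]'
python3 - <<'E'
from h import *
go(-.06,-.115,.04)
s=sense();c=camera("wrist");cv2.imwrite("pics/w1.png",c["img"][:,:,::-1])
E
```

```text
time: 2.87
position: [0.6426, -0.1423, 0.2007]
tool_rot: [0.63, 0.777, -0.002, -0.0]
wrist_force: [-1.2, -0.4, 0.4]
opening: 0.0514
t 2.8667 S [ -61.1 -137.4] z 200.7 need tool mm [ 22.8   1.5 160.6] toolx yaw rel ey -0.008 tilt [-0.002 -0.003 -1.   ] open 51.4 F [-1.2 -0.4  0.4]
```

View pics/w1.png

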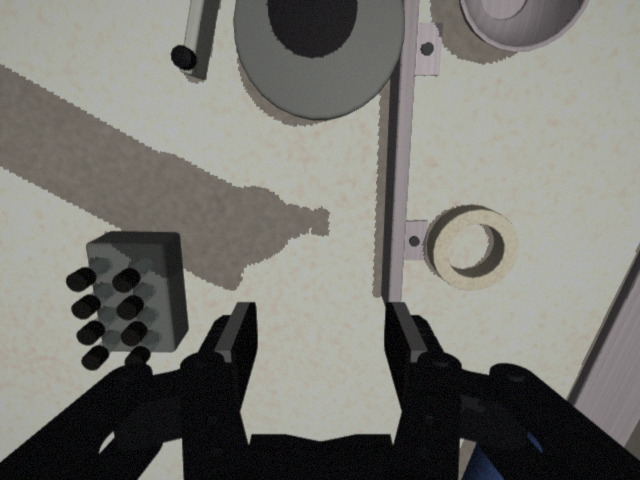

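```bash
python3 -m pendant '[[0,0.5,34,0,0.08,-0.008,0.4],[-2,0.5,34,0,0,0,0.4],[-2,0,34,0,0,0,0.4],[-2,0,34,0,0,0,0.4],[-2,0,28,0,0,0,0.4],[0,0,3,0,0,0,0.4],[0,0,0,0,0,0,0.4]]'
python3 - <<'E'
from h import *
go(-.06,-.07,.028)
E
```

```text
time: 3.5
position: [0.6444, -0.1294, 0.0283]
tool_rot: [0.623, 0.781, 0.028, -0.034]
wrist_force: [0.5, 0.0, 0.2]
opening: 0.0514
t 3.5 S [ -56.6 -125.2] z 28.3 need tool mm [55.  -3.   5.1] toolx yaw rel ey 0.007 tilt [ 0.087  0.002 -0.996] open 51.4 F [0.5 0.  0.2]
```

```bash
python3 -m pendant '[[15,-2.5,1.2,0,0,0.004,0.4],[15,-2,1.2,0,0,0,0.4],[15,0,1.2,0,0,0,0.4],[8,0,0.6,0,0,0,0.4],[0,0,0,0,0,0,0.4]]'
python3 - <<'E'
from h import *
go(-.06,.09,.028)
c=camera("top");cv2.imwrite("pics/t1.png",c["img"][100:340,160:540,::-1].repeat(2,0).repeat(2,1))
s=sense();w=camera("wrist");cv2.imwrite("pics/w2.png",w["img"][:,:,::-1])
E
```

```text
time: 3.92
position: [0.6308, -0.0731, 0.0351]
tool_rot: [0.624, 0.78, 0.03, -0.031]
wrist_force: [0.0, 0.4, -0.3]
opening: 0.0509
t 3.9167 S [-57.8 -67.3] z 35.1 need tool mm [156.1  -1.4  20.7] toolx yaw rel ey 0.006 tilt [ 0.087  0.008 -0.996] open 50.9 F [ 0.   0.4 -0.3]
```

View pics/t1.png

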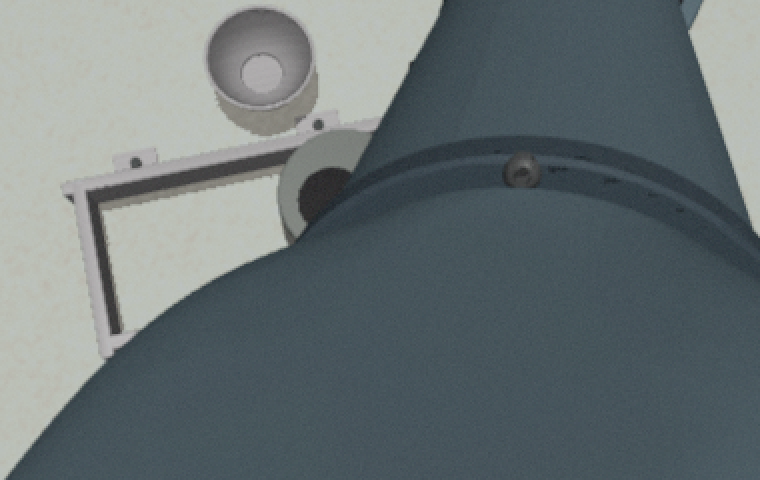

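View pics/w2.png

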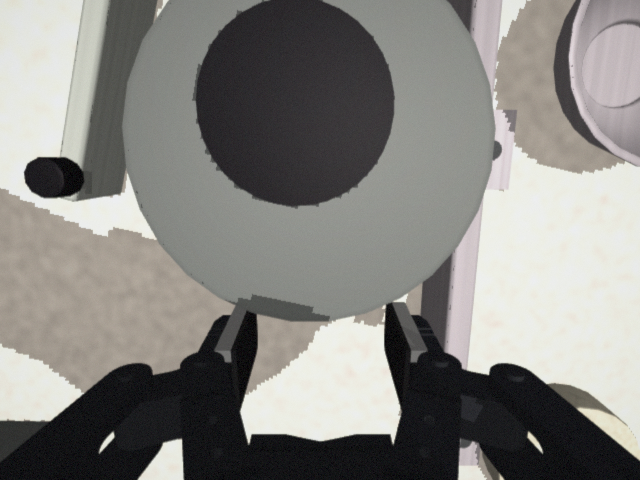

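```bash
python3 -m pendant '[[-3,-3,4,0,0,0.006,0.4],[-1,-1,4,0,0,0,0.4],[5,0,1,0,0,0,0.4],[5,0,0.8,0,0,0,0.4],[5,0,0.8,0,0,0,0.4],[5,0,0.8,0,0,0,0.4],[5,0,0.8,0,0,0,0.4]]'
python3 - <<'E'
from h import *
go(-.061,.09,.028)
s=sense();w=camera("wrist");cv2.imwrite("pics/w3.png",w["img"][:,:,::-1])
E
```

```text
time: 4.6
position: [0.6239, -0.0619, 0.0245]
tool_rot: [0.63, 0.776, 0.028, -0.027]
wrist_force: [1.5, -5.3, 2.0]
opening: 0.0507
t 4.6 S [-62.1 -54.9] z 24.5 need tool mm [144.7  -0.3   7.7] toolx yaw rel ey -0.01 tilt [ 0.077  0.011 -0.997] open 50.7 F [ 1.5 -5.3  2. ]
```

View pics/w3.png

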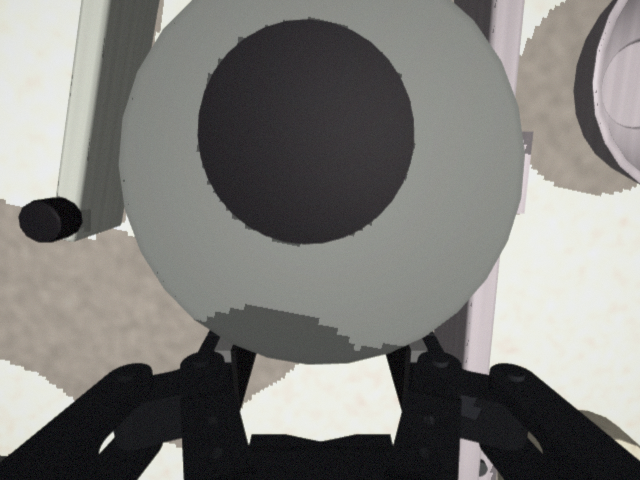

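```bash
python3 -m pendant '[[8,0,0,0,0,-0.01,0.4],[8,0,0.5,0,0,0,0.4],[8,0,0.7,0,0,0,0.4],[8,0,0.7,0,0,0,0.4],[8,0,0.7,0,0,0,0.4],[8,0,0.7,0,0,0,0.4]]'
python3 - <<'E'
from h import *
go(-.061,.09,.028)
E
```

```text
time: 5.15
position: [0.6127, -0.0141, 0.0247]
tool_rot: [0.627, 0.778, 0.027, -0.025]
wrist_force: [0.7, -3.8, 0.8]
opening: 0.0508
t 5.15 S [-62.9  -5.8] z 24.7 need tool mm [95.8  1.6  3.6] toolx yaw rel ey -0.002 tilt [ 0.073  0.011 -0.997] open 50.8 F [ 0.7 -3.8  0.8]
```

```bash
python3 -m pendant '[[8,0.5,0.6,0,0,0,0.4],[8,0.5,0.5,0,0,0,0.4],[8,0.3,0.5,0,0,0,0.4],[8,0.2,0.5,0,0,0,0.4],[8,0,0.5,0,0,0,0.4]]'
python3 - <<'E'
from h import *
go(-.061,.09,.028)
w=camera("wrist");cv2.imwrite("pics/w4.png",w["img"][:,:,::-1])
c=camera("top");cv2.imwrite("pics/t2.png",c["img"][100:340,160:540,::-1].repeat(2,0).repeat(2,1))
E
```

```text
time: 5.57
position: [0.6042, 0.0301, 0.0248]
tool_rot: [0.627, 0.778, 0.027, -0.025]
wrist_force: [0.2, -3.0, -1.3]
opening: 0.051
t 5.5667 S [-61.6  39.2] z 24.8 need tool mm [50.9  0.6  0.5] toolx yaw rel ey -0.001 tilt [ 0.073  0.01  -0.997] open 51.0 F [ 0.2 -3.  -1.3]
```

View pics/w4.png

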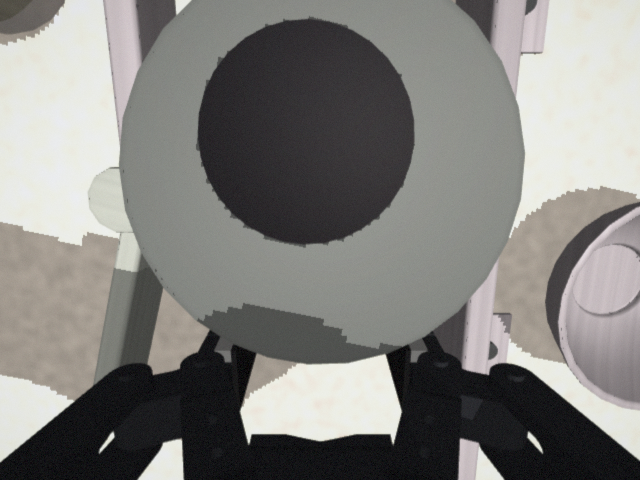

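View pics/t2.png

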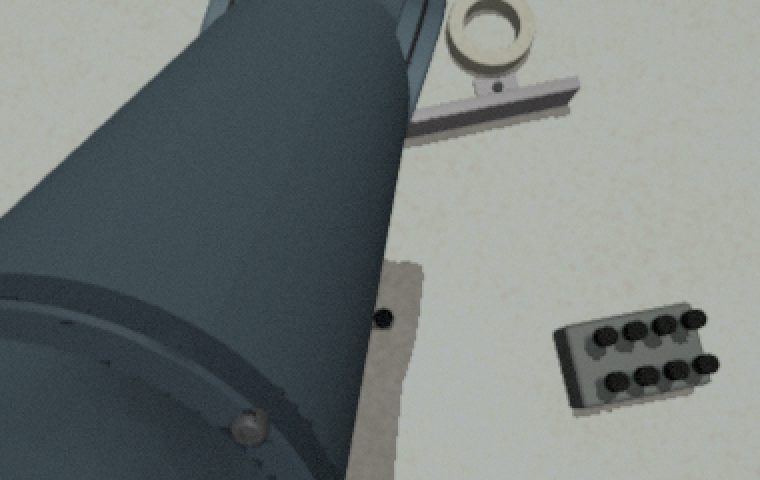

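Tub is riding steadily in the cradle (lid outline is the same as before), and the knob hasn't moved. I'll measure it with the wrist depth image while continuing.

```bash
cat >> h.py <<'E'
def wristtub():
    s=sense();c=camera("wrist");K=c["camera_matrix"];d=c["depth"]
    v,u=np.mgrid[0:480,0:640]
    P=np.stack([(u-K[0,2])/K[0,0]*d,(v-K[1,2])/K[1,1]*d,d],-1)
    H=c["hand_eye"];P=P@H[:3,:3].T+H[:3,3]
    R=Ro.from_quat(s["tool_rot"]).as_matrix();P=P@R.T+s["position"]
    S=toS(P);m=(d>0)&(P[...,2]>.084)&(P[...,2]<.1)&(S[...,0]<-.0)&(S[...,0]>-.135)&(v<362)
    n,l,st,ce=cv2.connectedComponentsWithStats(m.astype(np.uint8));i=1+np.argmax(st[1:,4])
    k=(l==i);A=P[k];B=S[k]
    # plane tilt
    q=np.linalg.lstsq(np.c_[B,np.ones(len(B))],A[:,2],rcond=None)[0]
    cs,_=cv2.findContours(k.astype(np.uint8),cv2.RETR_EXTERNAL,cv2.CHAIN_APPROX_NONE);ct=max(cs,key=len)[:,0]
    e=ct[(ct[:,1]>3)&(ct[:,1]<300)];E=S[e[:,1],e[:,0]]
    w=np.linalg.lstsq(np.c_[2*E,np.ones(len(E))],(E**2).sum(1),rcond=None)[0]
    print("lid z",np.median(A[:,2]).round(4),"slope",q[:2].round(3),"centre S mm",(w[:2]*1000).round(1),"r",(np.sqrt(w[2]+w[0]**2+w[1]**2)*1000).round(1),len(E))
    return c,k
E
python3 - <<'E'
from h import *
wristtub()
E
python3 -m pendant '[[8,0.2,0.5,0,0,0,0.4],[8,0.2,0.5,0,0,0,0.4],[8,0,0.4,0,0,0,0.4],[8,0,0.4,0,0,0,0.4],[6,0,0.4,0,0,0,0.4],[4,0,0.2,0,0,0,0.4]]'
python3 - <<'E'
from h import *
go(-.061,.096,.028)
wristtub()
E
```

```text
lid z 0.0919 slope [-0.     0.005] centre S mm [-61.2  99.4] r 53.9 594
time: 6.22
position: [0.5951, 0.072, 0.0254]
tool_rot: [0.628, 0.778, 0.026, -0.025]
wrist_force: [1.1, -3.8, -1.3]
opening: 0.0509
t 6.2167 S [-61.6  82.1] z 25.4 need tool mm [14.   0.6 -1.6] toolx yaw rel ey -0.004 tilt [ 0.071  0.01  -0.997] open 50.9 F [ 1.1 -3.8 -1.3]
lid z 0.0921 slope [0.    0.001] centre S mm [-61.  139.6] r 53.9 594
```

```bash
python3 -m pendant '[[5,0,0.4,0,0,0,0.4],[4,0,0.3,0,0,0,0.4],[3,0,0.3,0,0,0,0.4],[3,0,0.3,0,0,0,0.4]]'
python3 - <<'E'
from h import *
go(-.061,.098,.026)
wristtub()
E
```

```text
time: 6.6
position: [0.5919, 0.0874, 0.0254]
tool_rot: [0.628, 0.778, 0.026, -0.024]
wrist_force: [2.7, -11.8, 3.5]
opening: 0.0514
t 6.6 S [-61.4  97.8] z 25.4 need tool mm [ 0.3  0.4 -0.6] toolx yaw rel ey -0.004 tilt [ 0.07   0.01  -0.998] open 51.4 F [  2.7 -11.8   3.5]
lid z 0.092 slope [-0.     0.002] centre S mm [-60.9 154.8] r 53.9 595
```

```bash
python3 -m pendant '[[1,0,0,0,0,0,0.4],[1,0,0,0,0,0,0.4],[0,0,0,0,0,0,0.4],[0,0,0,0,0,0,0.4]]'
python3 - <<'E'
from h import *
go(-.061,.098,.026)
c,k=wristtub();cv2.imwrite("pics/w5.png",c["img"][:,:,::-1])
E
```

```text
time: 6.98
position: [0.5919, 0.0868, 0.0255]
tool_rot: [0.629, 0.777, 0.025, -0.022]
wrist_force: [1.1, -2.2, -1.5]
opening: 0.0513
t 6.9833 S [-61.6  97.2] z 25.5 need tool mm [ 0.8  0.6 -0.4] toolx yaw rel ey -0.006 tilt [ 0.066  0.011 -0.998] open 51.3 F [ 1.1 -2.2 -1.5]
lid z 0.092 slope [0.    0.004] centre S mm [-60.9 154.7] r 53.9 595
```

View pics/w5.png

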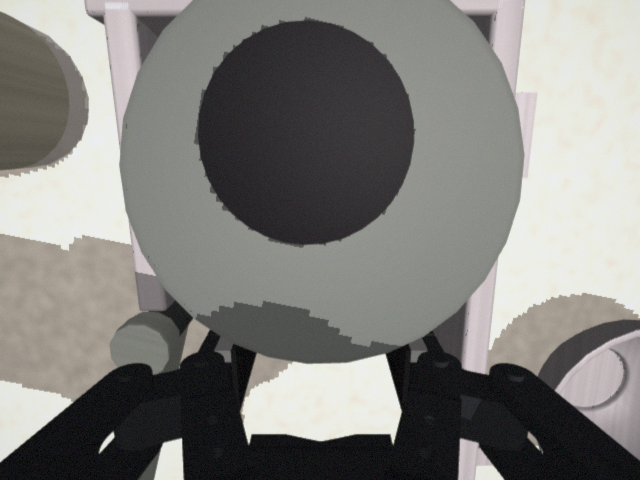

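Tub is home (154.7 mm measured, upright). I'll back straight off and raise.

```bash
python3 -m pendant '[[-10,0,-1,0,0,0,0.4],[-20,0,-2,0,0,0,0.4],[-30,0,-3,0,0,0,0.4],[-30,0,-3,0,0,0,0.4],[0,0,-35,0,0,0,0.4],[0,0,-40,0,0,0,0.7],[0,0,-40,0,0,0,1],[0,0,-30,0,0,0,1]]'
python3 - <<'E'
from h import *
go(-.19,.0165,.15)
wristtub()
h=np.array([-.132,.088])
for r in (.08,):
  for th in [1.857,1.6,1.4,1.2,1.0,.8,.6,.4,.2,0.05,0]:
    d=np.array([np.cos(th),-np.sin(th)]);n=np.array([-np.sin(th),-np.cos(th)])
    off=.005+abs(n[0])*.0145+abs(n[1])*.011
    print(th,((h+r*d+off*n)*1000).round(0))
E
```

```text
time: 7.7
position: [0.6062, -0.01, 0.1701]
tool_rot: [0.626, 0.779, 0.023, -0.034]
wrist_force: [0.1, -0.1, -0.3]
opening: 0.0152
t 7.7 S [-68.3  -0.4] z 170.1 need tool mm [  15.2 -121.6   22.3] toolx yaw rel ey 0.0 tilt [ 0.082 -0.007 -0.997] open 15.2 F [ 0.1 -0.1 -0.3]
lid z 0.0918 slope [0.001 0.016] centre S mm [-60.8 154. ] r 54.2 260
1.857 [-176.   17.]
1.6 [-154.    9.]
1.4 [-139.    6.]
1.2 [-124.    5.]
1.0 [-108.    8.]
0.8 [-93.  15.]
0.6 [-79.  24.]
0.4 [-66.  38.]
0.2 [-57.  54.]
0.05 [-53.  67.]
0 [-52.  72.]
```

```bash
python3 -m pendant '[[4,-35,0,0,0,0,1],[4,-35,0,0,0,0,1],[4,-35,0,0,0,0,1],[3,-31,0,0,0,0,1],[0,0,0,0,0,0,1]]'
python3 - <<'E'
from h import *
go(-.205,.015,.03)
c=camera("wrist");cv2.imwrite("pics/w6.png",c["img"][:,:,::-1])
E
```

```text
time: 8.17
position: [0.4721, -0.0243, 0.1791]
tool_rot: [0.625, 0.78, 0.031, -0.029]
wrist_force: [-0.7, -0.3, 0.3]
opening: -0.0001
t 8.1667 S [-202.4   14.4] z 179.1 need tool mm [-11.9  -4.3 148.6] toolx yaw rel ey 0.005 tilt [ 0.084  0.011 -0.996] open -0.1 F [-0.7 -0.3  0.3]
```

View pics/w6.png

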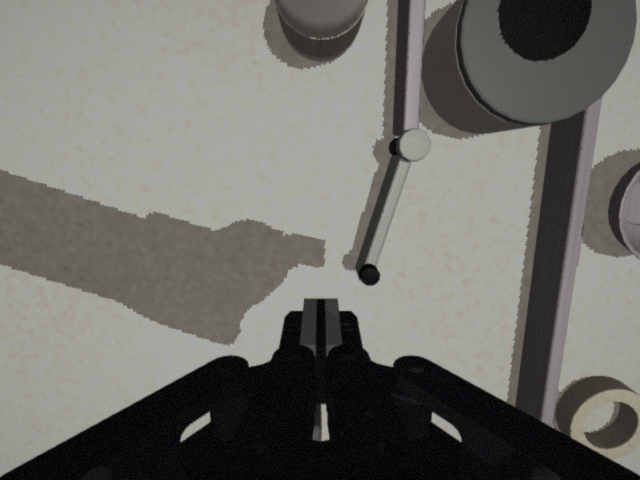

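```bash
python3 -m pendant '[[-3,-2,37,0,0,0.005,1],[-3,-1,37,0,0,0,1],[-3,-1,37,0,0,0,1],[-2,0,34,0,0,0,1],[0,0,0,0,0,0,1]]'
python3 - <<'E'
from h import *
go(-.176,.017,.03)
E
```

```text
time: 8.63
position: [0.4846, -0.0192, 0.0327]
tool_rot: [0.624, 0.78, 0.039, -0.024]
wrist_force: [0.2, 0.2, 0.2]
opening: -0.0002
t 8.6333 S [-189.1   16.7] z 32.7 need tool mm [ 0.  13.   3.1] toolx yaw rel ey 0.006 tilt [ 0.085  0.031 -0.996] open -0.2 F [0.2 0.2 0.2]
```

```bash
python3 -m pendant '[[-1,9,1,0.02,0,0.006,1],[-2,9,1,0,0,0,1],[-3,9,0,0,0,0,1],[-3,9,0,0,0,0,1]]'
python3 - <<'E'
from h import *
go(-.139,.006,.03)
E
python3 -m pendant '[[-1,10,0,0,0,0,1],[0,10,0,0,0,0,1],[0,10,0,0,0,0,1]]'
python3 - <<'E'
from h import *
go(-.108,.008,.03)
c=camera("wrist");cv2.imwrite("pics/w7.png",c["img"][:,:,::-1])
E
```

```text
time: 8.97
position: [0.5249, -0.0192, 0.0319]
tool_rot: [0.626, 0.778, 0.031, -0.031]
wrist_force: [-0.1, -0.6, -0.8]
opening: -0.0001
t 8.9667 S [-149.7    8.1] z 31.9 need tool mm [-2.3 10.7  1.8] toolx yaw rel ey 0.0 tilt [ 0.088  0.009 -0.996] open -0.1 F [-0.1 -0.6 -0.8]
time: 9.22
position: [0.562, -0.0139, 0.0378]
tool_rot: [0.626, 0.779, 0.034, -0.028]
wrist_force: [0.2, 0.1, 0.0]
opening: -0.0001
t 9.2167 S [-112.3    5.2] z 37.8 need tool mm [2.1 4.2 8.1] toolx yaw rel ey 0.002 tilt [ 0.086  0.018 -0.996] open -0.1 F [0.2 0.1 0. ]
```

View pics/w7.png

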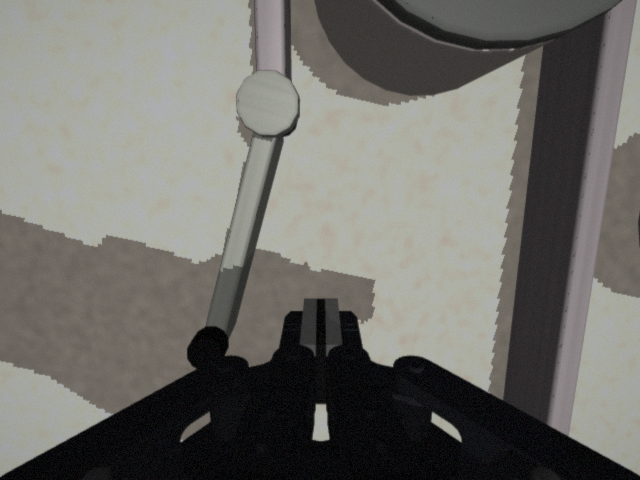

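The gate shows on the left of the tool, still open, with the fingers now on its inner side and no force felt. That disagrees with what I expected, so I'll measure before moving.

Run:
```python
from h import *
s=sense();c=camera("wrist");K=c["camera_matrix"];d=c["depth"]
v,u=np.mgrid[0:480,0:640]
Pc=np.stack([(u-K[0,2])/K[0,0]*d,(v-K[1,2])/K[1,1]*d,d],-1)
H=c["hand_eye"];T=Pc@H[:3,:3].T+H[:3,3]
R=Ro.from_quat(s["tool_rot"]).as_matrix();P=T@R.T+s["position"]
p=H[:3,:3].T@(-H[:3,3]);print("TCP proj",K@p/p[2])
for n,(uu,vv) in dict(tipL=(310,310),tipR=(332,310),tiprow302=(312,302),knob=(208,345),blade=(240,220),cap=(268,103),floor=(420,250)).items():
    print(n,"d",d[vv,uu].round(4),"tool",(T[vv,uu]*1000).round(1),"S",(toS(P[vv,uu])*1000).round(1),"z",(P[vv,uu,2]*1000).round(1))
```

```text
TCP proj [319.38746563 296.18848784   1.        ]
tipL d 0.142 tool [ 11.7  -3.4 -37.5] S [-113.4   13.8] z 76.8
tipR d 0.1424 tool [ 11.6   4.7 -37.1] S [-105.3   13.6] z 76.6
tiprow302 d 0.1471 tool [ 12.3  -2.7 -31.9] S [-112.7   14.8] z 71.3
knob d 0.1623 tool [-11.5 -46.7 -23.4] S [-156.4   -8.3] z 59.8
blade d 0.1663 tool [ 37.6 -34.1  -4. ] S [-143.5   42.4] z 44.9
cap d 0.1424 tool [ 84.3 -18.8 -14.5] S [-128.6   88.1] z 59.7
floor d 0.2171 tool [ 9.6 56.4 40.5] S [-51.9  18.4] z 0.3
```

Run:
```python
from h import *
s=sense();c=camera("wrist");K=c["camera_matrix"];d=c["depth"]
v,u=np.mgrid[0:480,0:640]
Pc=np.stack([(u-K[0,2])/K[0,0]*d,(v-K[1,2])/K[1,1]*d,d],-1)
H=c["hand_eye"];T=Pc@H[:3,:3].T+H[:3,3]
for r in range(290,400,5): print(r,[ (T[r,cc]*1000).round(0).astype(int).tolist() for cc in (308,314,320,332)])
print(s["position"],s["opening"],s["q"].round(3))
i=c["img"][270:420,220:420,::-1];cv2.imwrite("pics/w8.png",cv2.convertScaleAbs(i.repeat(4,0).repeat(4,1),alpha=2.5))
```

```text
290 [[-13, -7, 37], [-13, -3, 37], [-13, 0, 38], [-13, 7, 37]]
295 [[-17, -7, 38], [-17, -3, 38], [-16, 0, 37], [-16, 7, 37]]
300 [[11, -4, -28], [12, -2, -29], [12, 0, -29], [12, 5, -30]]
305 [[11, -4, -33], [12, -2, -34], [12, 0, -33], [12, 5, -34]]
310 [[12, -4, -37], [12, -2, -37], [11, 0, -37], [12, 5, -37]]
315 [[12, -4, -42], [12, -2, -41], [12, 0, -41], [12, 5, -41]]
320 [[11, -4, -45], [11, -2, -44], [12, 0, -46], [12, 4, -45]]
325 [[12, -4, -49], [12, -2, -49], [11, 0, -47], [12, 4, -49]]
330 [[12, -4, -52], [12, -2, -52], [12, 0, -52], [12, 4, -52]]
335 [[12, -4, -55], [12, -2, -55], [11, 0, -55], [11, 4, -54]]
340 [[12, -3, -58], [12, -2, -58], [12, 0, -59], [12, 4, -59]]
345 [[12, -3, -61], [11, -2, -60], [12, 0, -62], [12, 4, -61]]
350 [[13, -3, -66], [10, -2, -61], [10, 0, -61], [13, 4, -65]]
355 [[13, -3, -69], [9, -2, -62], [9, 0, -62], [13, 4, -69]]
360 [[13, -3, -71], [7, -2, -62], [7, 0, -62], [13, 4, -71]]
365 [[12, -3, -72], [7, -2, -65], [4, 0, -61], [13, 4, -73]]
370 [[12, -3, -75], [7, -1, -68], [3, 0, -61], [13, 4, -76]]
375 [[13, -3, -78], [7, -1, -69], [1, 0, -61], [13, 4, -77]]
380 [[13, -3, -80], [5, -1, -69], [-1, 0, -61], [13, 3, -79]]
385 [[12, -3, -81], [3, -1, -69], [-3, 0, -61], [11, 3, -80]]
390 [[12, -3, -82], [3, -1, -71], [-5, 0, -61], [10, 3, -80]]
395 [[10, -3, -82], [0, -1, -70], [-6, 0, -62], [8, 3, -80]]
[ 0.5634666  -0.01342103  0.03801699] 9.214325572915752e-05 [-0.278  0.666  0.374  1.891 -0.513  0.686  0.65 ]
```

View pics/w8.png

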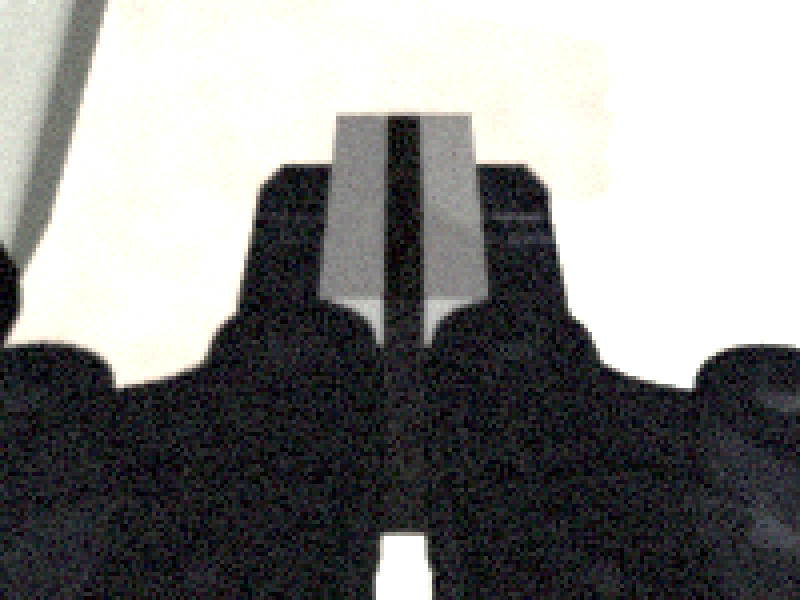

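The pads end 28 mm short of the reported TCP in the camera (tip at about z 66 mm here), so they passed over the 46 mm blade. I'll treat the true tip as 28 mm behind the reported TCP, check where the body sits, and go back outside.

```bash
python3 -m pendant '[[0,0,-35,0,0,0,1],[0,-40,0,0.01,0,0,1],[0,-40,0,0,0,0,1],[0,0,0,0,0,0,1]]'
python3 - <<'E'
from h import *
go(-.192,.012,.004)
s=sense();c=camera("wrist");K=c["camera_matrix"];d=c["depth"]
v,u=np.mgrid[0:480,0:640]
Pc=np.stack([(u-K[0,2])/K[0,0]*d,(v-K[1,2])/K[1,1]*d,d],-1)
H=c["hand_eye"];T=Pc@H[:3,:3].T+H[:3,3]
for p in [(255,440),(290,440),(320,440),(380,440),(240,470),(320,470),(400,470),(230,362),(410,362),(60,450),(295,315),(345,315)]:print(p,d[p[1],p[0]].round(3),(T[p[1],p[0]]*1000).round(0))
R=Ro.from_quat(s["tool_rot"]).as_matrix();P=T@R.T+s["position"]
S=toS(P);m=(d>0)&(P[...,2]>.053)&(P[...,2]<.066)&(abs(S[...,0]+.15)<.06)&(S[...,1]<.05)&(S[...,1]>-.05)&(v<300)
print("knob",m.sum(),S[m].mean(0) if m.any() else 0)
cv2.imwrite("pics/w9.png",c["img"][:,:,::-1])
E
```

```text
time: 9.7
position: [0.4836, -0.0342, 0.0742]
tool_rot: [0.624, 0.78, 0.031, -0.031]
wrist_force: [-0.7, -0.0, 0.1]
opening: 0.0002
t 9.7 S [-193.2    2.3] z 74.2 need tool mm [ 3.6  0.6 70.7] toolx yaw rel ey 0.005 tilt [ 0.087  0.009 -0.996] open 0.2 F [-0.7 -0.   0.1]
(255, 440) 0.076 [  17.  -13. -105.]
(290, 440) 0.076 [  17.   -6. -105.]
(320, 440) 0.284 [-144.    0.   63.]
(380, 440) 0.077 [  17.   12. -104.]
(240, 470) 0.07 [  17.  -14. -112.]
(320, 470) 0.076 [  11.    0. -106.]
(400, 470) 0.068 [  19.   14. -113.]
(230, 362) 0.105 [ 15. -24. -75.]
(410, 362) 0.106 [ 15.  25. -74.]
(60, 450) 0.079 [  13.  -53. -103.]
(295, 315) 0.147 [  8.  -9. -34.]
(345, 315) 0.147 [  8.  10. -33.]
knob 56 [-0.16163362 -0.00530157]
```

View pics/w9.png

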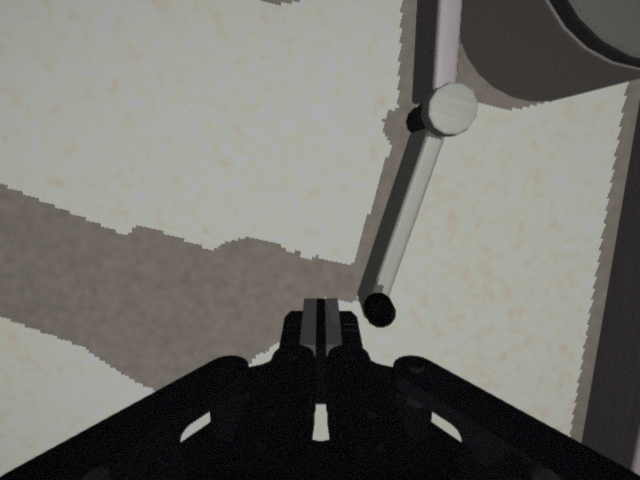

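```bash
python3 -m pendant '[[2,-1,24,0,0,0.005,1],[0,-1,24,0,0,0,1],[-2,0,18,0,0,0,1],[0,0,4,0,0,0,1],[0,0,0,0,0,0,1]]'
python3 - <<'E'
from h import *
go(-.154,.009,.0)
E
```

```text
time: 10.17
position: [0.4892, -0.0269, 0.0068]
tool_rot: [0.626, 0.779, 0.036, -0.027]
wrist_force: [-0.6, -0.9, -0.5]
opening: 0.0002
t 10.1667 S [-186.2    8.2] z 6.8 need tool mm [ 0.2 32.1  7.6] toolx yaw rel ey 0.001 tilt [ 0.086  0.022 -0.996] open 0.2 F [-0.6 -0.9 -0.5]
```

```bash
python3 -m pendant '[[0,0,6,0.01,0,0,1],[0,8,1,0,0,0,1],[-1,8,0.5,0,0,0,1],[-1,8,0.5,0,0,0,1],[-1,8,0.5,0,0,0,1]]'
python3 - <<'E'
from h import *
go(-.139,.006,.0)
c=camera("wrist");cv2.imwrite("pics/w10.png",c["img"][:,:,::-1])
E
```

```text
time: 10.58
position: [0.5245, -0.0223, 0.0008]
tool_rot: [0.626, 0.779, 0.032, -0.03]
wrist_force: [-1.1, -0.3, 0.1]
opening: -0.0001
t 10.5833 S [-150.8    5.1] z 0.8 need tool mm [ 0.8 11.7  1. ] toolx yaw rel ey 0.001 tilt [ 0.086  0.013 -0.996] open -0.1 F [-1.1 -0.3  0.1]
```

View pics/w10.png

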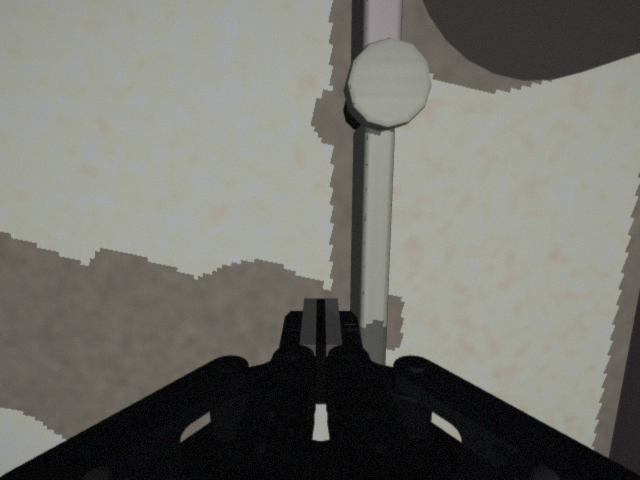

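```bash
python3 -m pendant '[[0,9,0.5,0,0,0,1],[0,9,0.5,0,0,0,1],[1,9,0.5,0,0,0,1],[3,8,0.5,0,0,0,1],[4,8,0.7,0,0,0,1]]'
python3 - <<'E'
from h import *
go(-.093,.015,.0)
E
python3 -m pendant '[[5,7,0.8,0,0,0,1],[6,7,0.8,0,0,0,1]]'
python3 - <<'E'
from h import *
go(-.079,.024,.0)
c=camera("wrist");cv2.imwrite("pics/w11.png",c["img"][:,:,::-1])
E
```

```text
time: 11.05
position: [0.5698, -0.004, 0.0]
tool_rot: [0.626, 0.779, 0.032, -0.029]
wrist_force: [-1.0, -0.9, 0.7]
opening: -0.0
t 11.05 S [-102.6   13.3] z 0.0 need tool mm [1.7 9.6 0.3] toolx yaw rel ey 0.001 tilt [ 0.085  0.014 -0.996] open -0.0 F [-1.  -0.9  0.7]
time: 11.22
position: [0.5828, 0.0108, -0.0004]
tool_rot: [0.626, 0.779, 0.032, -0.029]
wrist_force: [-1.1, -0.7, -0.5]
opening: -0.0001
t 11.2167 S [-86.7  24.9] z -0.4 need tool mm [-0.9  7.7 -0.4] toolx yaw rel ey 0.001 tilt [ 0.085  0.014 -0.996] open -0.1 F [-1.1 -0.7 -0.5]
```

View pics/w11.png

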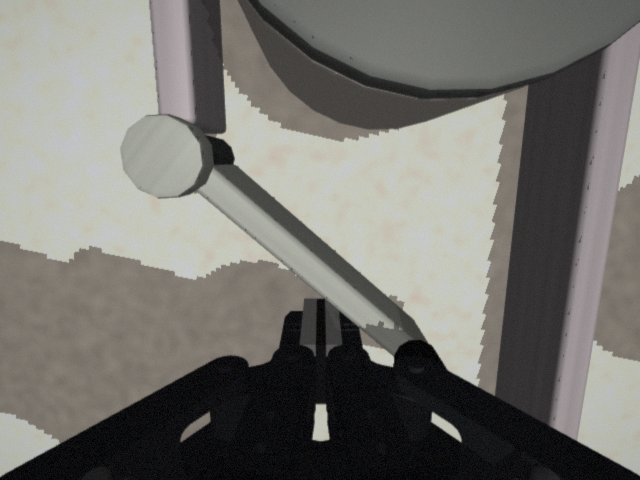

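Gate is about half shut and following the finger. Continuing along the arc.

```bash
python3 -m pendant '[[6,7,0.8,0,0,0,1],[7,6,0.8,0,0,0,1],[7,5,0.8,0,0,0,1],[7,3,0.8,0,0,0,1],[6,2,0.7,0,0,0,1]]'
python3 - <<'E'
from h import *
go(-.053,.072,.0)
c=camera("wrist");cv2.imwrite("pics/w12.png",c["img"][:,:,::-1])
E
```

```text
time: 11.68
position: [0.6009, 0.0537, -0.0013]
tool_rot: [0.625, 0.779, 0.033, -0.028]
wrist_force: [-0.4, -1.9, 0.1]
opening: 0.0
t 11.6833 S [-59.8  62.9] z -1.3 need tool mm [ 9.1  6.8 -0.4] toolx yaw rel ey 0.003 tilt [ 0.085  0.016 -0.996] open 0.0 F [-0.4 -1.9  0.1]
```

View pics/w12.png

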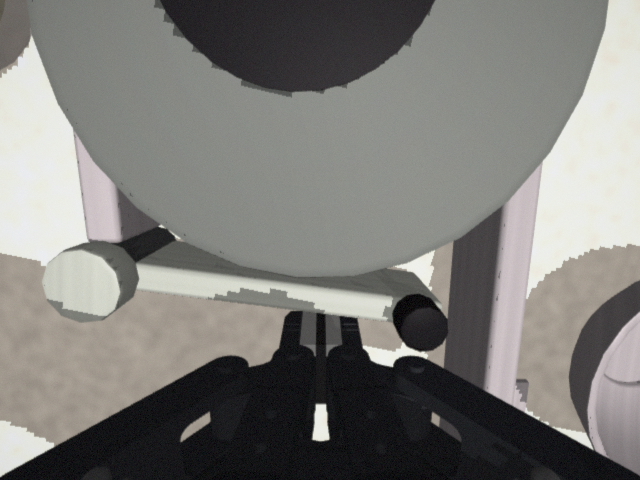

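Almost shut: hinge cap at (90,280), knob at (420,320). A few small rows more.

```bash
python3 -m pendant '[[3,2,0.3,0,0,0,1],[3,2,0.3,0,0,0,1],[2,1,0.2,0,0,0,1],[2,0,0.2,0,0,0,1]]'
python3 - <<'E'
from h import *
go(-.053,.072,.0)
c=camera("wrist");cv2.imwrite("pics/w13.png",c["img"][:,:,::-1])
E
```

```text
time: 12.07
position: [0.604, 0.0655, -0.0013]
tool_rot: [0.625, 0.78, 0.032, -0.027]
wrist_force: [0.5, -8.5, -0.5]
opening: 0.0002
t 12.0667 S [-54.2  73.8] z -1.3 need tool mm [-1.7  1.2 -1.4] toolx yaw rel ey 0.004 tilt [ 0.083  0.016 -0.996] open 0.2 F [ 0.5 -8.5 -0.5]
```

View pics/w13.png

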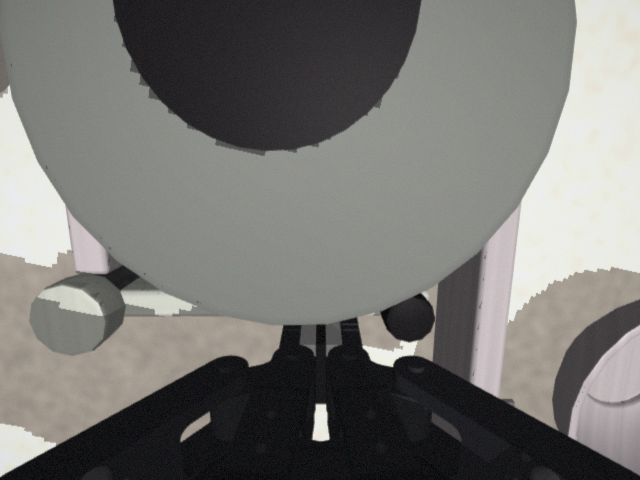

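```bash
python3 -m pendant '[[1.5,0,0,0,0,0,1],[1,0,0,0,0,0,1],[0,0,0,0,0,0,1]]'
python3 -c "
from h import *
go(-.053,.072,.0)"
python3 -m pendant '[[-10,0,-1,0,0,0,1],[-20,0,-2,0,0,0,1],[-30,0,-4,0,0,0,1],[0,0,-40,0,0,0,1],[0,0,-40,0,0,0,1],[0,0,-40,0,0,0,1],[-40,-15,0,0,0,0,1],[-40,-15,0,0,0,0,1],[-40,-15,0,0,0,0,1],[-40,-15,0,0,0,0,1],[-40,-15,0,0,0,0,1],[-40,-15,0,0,0,0,1],[-40,-15,0,0,0,0,1],[-40,-15,0,0,0,0,1]]'
python3 - <<'E'
from h import *
c=camera("top");cv2.imwrite("pics/t3.png",c["img"][:,:,::-1])
P=cloud(c);S=toS(P);z=P[...,2];ok=c["depth"]>0
m=ok&(z>.086)&(z<.098)&(S[...,1]>.08)&(S[...,1]<.23)&(S[...,0]>-.125)&(S[...,0]<0.01)
cs,_=cv2.findContours(m.astype(np.uint8),0,1);k=max(cs,key=cv2.contourArea);(u,v),r=cv2.minEnclosingCircle(k)
print("tub",toS(ray(c,u,v,.092)),r,S[m].mean(0),np.median(z[m]))
n=ok&(z>.053)&(z<.07)&(S[...,1]<.1)&(S[...,1]>.05)
for nm,q in(("cap",n&(S[...,0]<-.11)&(S[...,0]>-.16)),("knob",n&(S[...,0]>-.06)&(S[...,0]<0))):print(nm,q.sum(),S[q].mean(0))
go(-.06,-.2,.1)
E
```

```text
time: 12.37
position: [0.6041, 0.0651, -0.0012]
tool_rot: [0.626, 0.779, 0.032, -0.026]
wrist_force: [0.5, -1.0, -0.6]
opening: -0.0003
t 12.3667 S [-54.3  73.4] z -1.2 need tool mm [-1.3  1.3 -1.3] toolx yaw rel ey 0.001 tilt [ 0.079  0.017 -0.997] open -0.3 F [ 0.5 -1.  -0.6]
time: 13.53
position: [0.5811, -0.3273, 0.0975]
tool_rot: [0.615, 0.787, 0.041, -0.029]
wrist_force: [1.3, -0.5, 0.5]
opening: 0.0004
tub [-0.06274629  0.15400745] 34.7865104675293 [-0.06156549  0.1540029 ] 0.09163187352511476
cap 164 [-0.13154251  0.0877242 ]
knob 73 [-0.02751718  0.08780471]
t 13.5833 S [-167.9 -315.7] z 97.2 need tool mm [113.4 109.9   9.9] toolx yaw rel ey 0.019 tilt [ 0.088  0.025 -0.996] open -0.3 F [-3.6 -6.5  2.1]
```

View pics/t3.png

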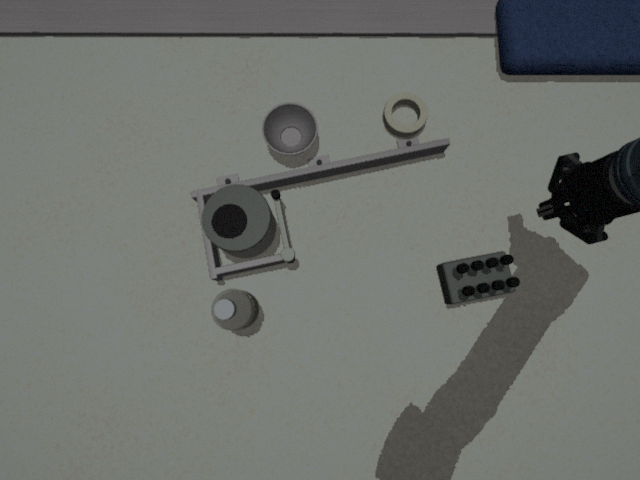

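```bash
python3 -m pendant '[[0,0,-20,0,0,0,1],[0,0,-20,0,0,0,1],[0,0,0,0,0,0,1],[0,0,0,0,0,0,1],[0,0,0,0,0,0,1]]'
python3 - <<'E'
from h import *
s=sense();print(s["wrist_force"],np.abs(s["joint_vel"]).max(),s["position"])
c=camera("top");P=cloud(c);z=P[...,2]
d=np.load("t0.npz")
Q=d["P"]
for n,(x0,y0,x1,y1,lo) in dict(rack=(430,240,525,310,.03),bottle=(205,280,270,340,.1),dish=(255,95,322,158,.03),tape=(378,88,432,134,.015)).items():
    f=lambda A:np.mean(A[y0:y1,x0:x1][A[y0:y1,x0:x1,2]>lo],0)
    print(n,(1000*(f(P)-f(Q))).round(1))
close_job()
E
```

```text
time: 14.0
position: [0.5718, -0.351, 0.137]
tool_rot: [0.624, 0.78, 0.036, -0.028]
wrist_force: [0.0, -0.3, -0.5]
opening: -0.0002
[ 0.01072313 -0.32479061 -0.51663208] 0.012014967937823176 [ 0.57175267 -0.3509724   0.13703154]
rack [ 0.1 -0.2 -0.5]
bottle [ 0.2  0.7 -3. ]
dish [-2.6 -0.5  5.7]
tape [ 1.2 -0.5 -1.6]
the job is handed in; nothing more can be done
```

I pushed the tub along the upstand with part-open fingers as a cradle until it met the end stop with the gate open. Then I backed off, swung the gate shut with closed fingers, drew the arm clear and handed the job in at about 14 s.

**Last checks from the top camera**
- **Tub:** at station (-62, 154) mm. The lid is at 91.6 mm, and its slope was at most 0.016 in the last wrist view. Home is y = 155 mm.
- **Gate:** the knob and the hinge cap are at the same y (87.8 and 87.7 mm), so the gate is at about 0 rad.
- **Bystanders:** none moved more than about 3 mm across the counter, within measuring noise (heights agreed to 6 mm).
- **Robot:** the wrist force is near zero and the arm is clear of everything.

**What went wrong or disagreed**
- **First pass at the gate:** the fingers went over the blade without touching it. The wrist camera showed the finger ends about 28 mm short of the stated TCP. I allowed for that and the second pass shut the gate.
- **Push height on the tub:** for the same reason, the tub was pushed about 30 mm higher than I intended. The measured lid slope stayed within 0.005 rad in the push.

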